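# Turn the cast turntable to its scale line

### The arm

A 7-joint arm with a two-finger parallel gripper is mounted at the origin on the work surface. World frame = base frame: x ahead of the robot, y to its left, z up, the work surface at z = 0. Lengths are in mm, angles in rad, forces in N, time in s.
With the tool pointing down it reaches from about 400 to 850 mm from the base axis. Payload 10.4 kg.
Tool frame: the origin (TCP) lies on the centre line of the jaws, within the pads' length; the fingertips stand 17 mm ahead of it and the grasp point (between the pads) lies 2 mm behind it; z points along the fingers, y is the direction in which the jaws open and shut (so a half turn about z gives the same grasp; the last joint's range is limited). The gripper opens to 85 mm and grips with 20 to 120 N. Pads are 22 mm wide; open, the fingers measure 114 mm over their backs; the gripper's body (76 mm by 85 mm) begins 54 mm behind the grasp point. The pads swing forward as they close: fully open they stand 13 mm farther back than shut.
Start: joints at [1.259, 0.332, -0.065, 1.46, 0.022, 1.35, -0.088], TCP at [178.022, -599.131, 248.338] pointing down, gripper open.
Joint ranges: [-2.6, 2.6], [-0.5, 2.12], [-1.47, 1.34], [0.16, 2.42], [-1.27, 4.41], [0.06, 2.06], [-2.6, 2.6]. Speed limits (rad/s): [2.22, 2.22, 2.79, 2.79, 3.14, 3.14, 3.14].

### API

Orientations are given as a unit quaternion [w, x, y, z].
In Python, from rig import bot gives the robot as it stands.
- The arm moves only by the tool carry_out, never from a script. Its argument "motion" is one flat list of numbers, 4 for each row, row after row: the shift along the world's x, y, z in m, then the turn about the world's z in rad. A call has exactly 10 rows; each row shifts and turns the commanded pose from where the row before left it; what a row does not reach is not made up. A row lasts 1/12 s, in which the tool goes at most 41.7 mm and 7.16 degrees, less where a joint would pass 70% of its speed; a pose out of reach is approached as far as the arm can. A call with a gripper value outside its range is refused whole. "fingers" is the finger opening in m, from 0 to 0.0854, set as the call begins (left out, the last holds). The fingers move at their own pace and stop on an object; "grip_force" is the grip in N (left out, the last holds). Time passes only in rows, so rows that do not move let the fingers close, or fill a call up. It gives the time, the measured TCP pose, the force and the opening at its end, in the units of the state.
- bot.observe(): the state, without advancing time (a new reading comes with each control period).
- bot.read_camera(name): name is "side" or "top"; returns the picture (384x512x3 uint8, red, green, blue); there is no depth.
- bot.camera_model(name): a dict with "K" (3x3 intrinsics, pixels), "R" (3x3) and "t" (3): a world point X has camera coordinates R X + t. Camera axes: x right, y down, z forward; pixel columns grow to the right and rows downward; lengths in mm; the calibration is good to about 2 mm. A picture is of the moment at which its call begins. camera_model takes no time and is no camera call.
- bot.close_job(): hands the job in, once; it reports no verdict.
The state is a dict: "t": time; "joints": joint angles; "qd": joint speeds; "tau": joint torques, N m; "ee_pos": TCP position; "ee_rot": TCP orientation; "ft_force": force on the tool from outside, world axes, zero at the start; "torque": the same for the moment, N m; "width": opening from 0.0 (shut) to 1.0 (fully open).
Only numpy, scipy, OpenCV 4.12 (cv2) and the standard library are available. Lean on these libraries where they do the work, as an engineer would, in place of code of your own. Each camera call takes 0.05 s, during which the arm holds its last target.

### The job

With a fingertip or the outside of the fingers, gently push the inspection turntable round (its upright post is there for that) until the pointer on the disc lines up with the one long line on the graduated collar, and leave it there. The plaster cast on the disc must ride round with it: do not touch or lift it, and leave the other things on the bench alone.

Things in the scene. Friction and masses are not known exactly. Their poses are not given: they have to be found in the camera images.
- turntable: the dark steel disc, 170 mm across, 10 mm thick, top face level at 46 mm above the bench, on a fixed white foot. It turns on an upright axis either way without stops, and stays where it is left (friction about 0.12 N m, so about 1.6 N at the post). Origin on the axis at the disc's underside, 36 mm above the bench; x points along the pointer, z up
- axis (a point): centre of the disc's top face, on its upright turning axis, 46 mm above the bench
- pointer (a point): outer tip of the disc's pointer, 92 mm from the axis: an aluminium bar 36 mm long and 12 mm wide, lying radially on the disc and sticking out 7 mm over its rim, with a thin black line along its middle. The pointer and the post are on opposite sides of the axis
- post (a point): plain steel post, 16 mm in diameter, 40 mm tall, standing on the disc 74 mm from the axis, straight opposite the pointer; it turns with the disc. This point is the centre of its foot, 46 mm above the bench; its top is at 86 mm. Push it sideways, along its circle
- long_line (a point): inner end of the long line on the fixed aluminium collar around the disc (232 mm across, top face 36 mm above the bench), 92 mm from the axis. The long line is radial, 22 mm long and 6 mm wide; the other 23 lines are 9 mm long and thin, spaced every 15 degrees. Pointer and line are lined up when this point and pointer coincide seen from above
- cast: white plaster dental cast, about 62 x 62 mm, 27 mm tall, 0.18 kg, loose in the middle of the disc at any yaw (its corners within 45 mm of the axis). Origin at the centre of its underside, 46 mm above the bench
- spare_cast: an equal cast standing on the bench beside the turntable; bystander, origin at the centre of its underside
- tumbler: steel tumbler, 68 mm across, 85 mm tall, bystander; origin at the centre of its underside
- bur_block: aluminium block 70 x 45 x 22 mm with thin burs standing to about 46 mm, bystander; origin at the centre of its underside
There are look-alikes about, which are no part of the job. Leave any red look-alike of the part that bears turntable alone.

How it is judged (in metres and radians):
On the way:
1. the fingers push on the turntable (disc or post) (contact force between the fingers and turntable above 0.3 N), for 0.05 s.
At the end, for the whole second after the job is handed in: The pointer's tip is within 5 mm of the inner end of the long line seen from above (about 3 degrees) and the turntable stands still; the cast still stands on the disc within 12 mm of the axis; the tumbler, bur block and spare cast are within 20 mm of where they were (horizontal distance between pointer and long_line below 0.005 m and angular speed of turntable below 0.05 rad/s and horizontal distance between cast and axis below 0.012 m and angle between cast's own z axis and vertical below 0.1 rad and distance of each of tumbler, bur_block, spare_cast from where it was at the start of the episode below 0.02 m); the robot touches nothing.
It fails at once if the robot touches the cast on the disc (contact force between any of the fingers, the arm and cast above 1 N).
It fails at once if the cast is lifted off the disc by more than 8 mm (z of cast in the frame of axis above 0.008 m).
It fails at once if the turntable is pushed, pressed or squeezed with more than 40 N (contact force between the fingers and turntable above 40 N).
It fails at once if a bystander (tumbler, bur block, spare cast) is moved by more than 20 mm or lifted (distance of any of tumbler, bur_block, spare_cast from where it was at the start of the episode above 0.02 m).
It also fails if it takes over 51 s, if anything falls off the work surface, if the arm or the gripper's body presses on something with over 40 N, if the wrist force passes 120 N, or if a joint passes its speed limit or range.

## Working session

There is one attempt and no reset: what is moved stays moved. The work goes in short steps, Python scripts to look and compute and a tool call to move; the robot and the scene stay as the last step left them, time stands still between calls to the robot, and variables do not carry over. Pictures are saved under pics/ and viewed, and the job is handed in when it is done.

Besides the shell and the picture viewer there is one more tool, called by a JSON object that holds its "api" and its "payload", one argument or row to a line. carry_out: Moves the arm, as the interface text tells. Its arguments: {"type":"object","properties":{"motion":{"type":"array","items":{"type":"number"}},"fingers":{"type":"number"},"grip_force":{"type":"number"}},"required":["motion"]}

```bash
mkdir -p pics; ls; python3 - <<'E'
from rig import bot
import cv2
for n in("side","top"):
    cv2.imwrite(f"pics/{n}0.png",bot.read_camera(n)[:,:,::-1])
    print(n,bot.camera_model(n))
s=bot.observe();print(s["t"],s["ee_pos"],s["ee_rot"],s["width"])
E
```

```text
pics
side {'K': array([[363.59746868,   0.        , 256.63955646],
       [  0.        , 363.59746868, 189.89761605],
       [  0.        ,   0.        ,   1.        ]]), 'R': array([[-0.95250477, -0.30448638,  0.00476535],
       [-0.20177357,  0.61931995, -0.75876889],
       [ 0.22808351, -0.72369251, -0.65134251]]), 't': array([489.93190124, 118.90992273, 846.40309452])}
top {'K': array([[361.50496209,   0.        , 259.20973837],
       [  0.        , 361.50496209, 191.81231142],
       [  0.        ,   0.        ,   1.        ]]), 'R': array([[-0.01763293, -0.99978494, -0.01091592],
       [-0.98567451,  0.01921354, -0.16756076],
       [ 0.16773446,  0.00780496, -0.98580132]]), 't': array([  58.53237632,  505.60772858, 1115.88890246])}
0.1 [ 177.91009309 -598.84345777  247.61382004] [-5.88041243e-04  9.89591138e-01  1.43906283e-01 -1.24179143e-04] 1.001215083227134
```

View pics/top0.png

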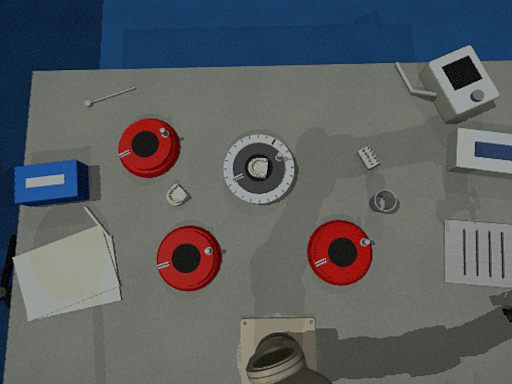

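View pics/side0.png

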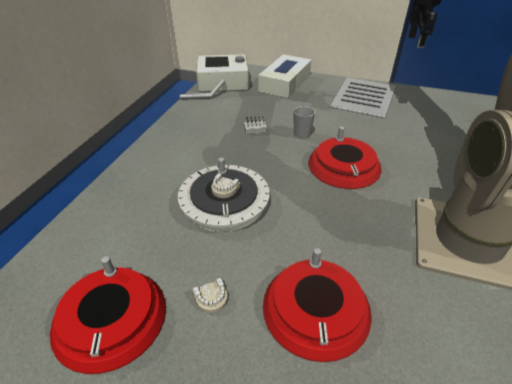

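The top view shows four turntables. Three are red look-alikes at (149,148), (189,258) and (340,252). The one with the white/aluminium collar and a cast on it is at (259,169), which fits the description, so I choose that one and check it in a crop.

```bash
python3 - <<'E'
import cv2,numpy as np
a=cv2.imread("pics/top0.png")[124:214,214:304]; b=cv2.imread("pics/side0.png")[150:240,170:280]
a=cv2.resize(a,(540,540),interpolation=cv2.INTER_CUBIC)
cv2.imwrite("pics/ct0.png",a); cv2.imwrite("pics/cs0.png",cv2.resize(b,(770,630)[:2] and (733,600),interpolation=cv2.INTER_CUBIC))
E
cat > h.py <<'E'
import numpy as np
from rig import bot
def ray(n,u,v,z):
    m=bot.camera_model(n);K,R,t=m["K"],m["R"],m["t"]
    c=-R.T@t; d=R.T@np.linalg.solve(K,[u,v,1]); return c+d*(z-c[2])/d[2]
def proj(n,X):
    m=bot.camera_model(n);p=m["K"]@(m["R"]@np.asarray(X,float)+m["t"]);return p[:2]/p[2]
E
```

```text
(no output)
```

View pics/ct0.png

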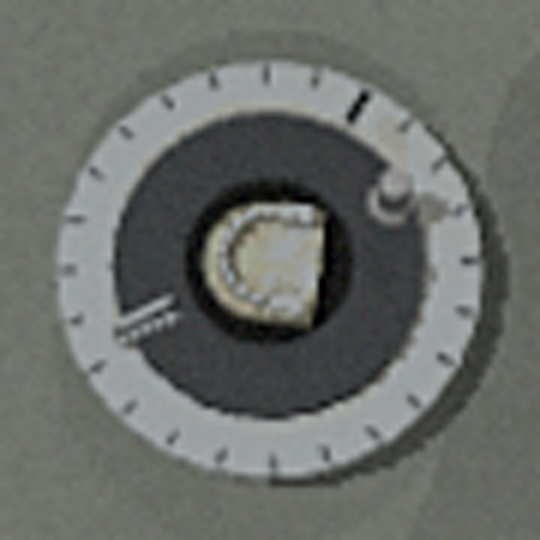

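View pics/cs0.png

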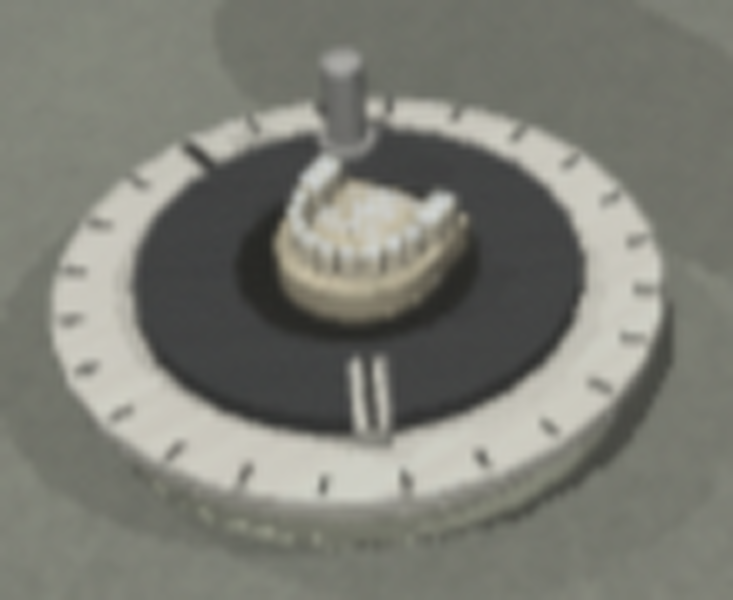

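```bash
cat >> h.py <<'E'
import cv2
def crop2px(x,y,ou=214,ov=124,s=6): return (x+.5)/s-.5+ou,(y+.5)/s-.5+ov
E
python3 - <<'E'
from h import *
im=cv2.imread("pics/top0.png");hsv=cv2.cvtColor(im,cv2.COLOR_BGR2HSV)
# collar: dark disc outline and collar outline
g=cv2.cvtColor(im,cv2.COLOR_BGR2GRAY)
roi=g[124:214,214:304]
m=((roi>125)).astype(np.uint8)
cs,_=cv2.findContours(cv2.morphologyEx(m,cv2.MORPH_CLOSE,np.ones((3,3))),cv2.RETR_EXTERNAL,cv2.CHAIN_APPROX_NONE)
c=max(cs,key=cv2.contourArea);c=cv2.convexHull(c)
P=np.array([ray("top",p[0][0]+214,p[0][1]+124,36)[:2] for p in c]).astype(np.float32)
print("collar circ",cv2.minEnclosingCircle(P),cv2.fitEllipse(P))
d=(roi<90).astype(np.uint8)
cs,_=cv2.findContours(d,cv2.RETR_EXTERNAL,cv2.CHAIN_APPROX_NONE)
c=max([c for c in cs if cv2.pointPolygonTest(c,(45,45),False)>=0] or cs,key=cv2.contourArea)
P=np.array([ray("top",p[0][0]+214,p[0][1]+124,46)[:2] for p in cv2.convexHull(c)]).astype(np.float32)
print("disc",cv2.fitEllipse(P))
for n,x,y,z in (("line in",353,121,36),("line out",364,94,36),("ptr out",120,334,50),("ptr in",176,308,50),("posttop",392,188,86),("postfoot",383,207,46)):
    print(n,ray("top",*crop2px(x,y),z).round(1))
# side
for n,x,y,z in (("line in",210,166,36),("line out",189,146,36),("ptr out",375,432,50),("ptr in",366,358,50),("posttop",341,58,86),("postfoot",346,140,46)):
    print("side",n,ray("side",*crop2px(x,y,170,150,6.665),z).round(1))
E
```

```text
collar circ ((587.1150512695312, 51.240177154541016), 116.2420654296875) ((587.4976806640625, 51.15497970581055), (230.62594604492188, 231.86087036132812), 168.14942932128906)
disc ((585.6434936523438, 49.89115524291992), (167.4025421142578, 169.04383850097656), 158.76756286621094)
line in [667.7   2.8  36. ]
line out [683.   -3.6  36. ]
ptr out [547.9 130.5  50. ]
ptr in [561.5 100.5  50. ]
posttop [615.5 -15.1  86. ]
postfoot [616. -12.  46.]
side line in [669.5   3.6  36. ]
side line out [683.   -5.8  36. ]
side ptr out [545. 138.  50.]
side ptr in [561.9 103.9  50. ]
side posttop [618.4 -17.8  86. ]
side postfoot [618.6 -17.3  46. ]
```

Checked in the crops: white collar, cast in the middle, long line at crop (358,107), pointer at (148,321), post at (390,195). That puts the axis near (587,51), the line at about −30°, the pointer at about 115.5° and the post at about −64.5°. I'll push clockwise through about 146°, using the side face of the closed fingers and turning the tool with the post.

{"api": "carry_out", "payload": {
  "motion": [0.016,0.02,0,0.11,0.016,0.02,0,0.11,0.016,0.02,0,0.11,0.016,0.02,0,0.11,0.016,0.02,0,0.11,0.016,0.02,0,0.11,0.016,0.02,0,0.11,0.016,0.02,0,0.11,0.016,0.02,0,0.11,0.016,0.02,0,0.11],
  "fingers": 0,
  "grip_force": 20
}}

```text
t: 0.93
ee_pos: [338.5, -397.9, 248.0]
ee_rot: [-0.0, 0.767, 0.642, -0.0]
ft_force: [-0.1, -0.7, 0.5]
width: -0.004
```

{"api": "carry_out", "payload": {
  "motion": [0.016,0.02,0,0.11,0.016,0.02,0,0.11,0.016,0.02,0,0.11,0.016,0.02,0,0.11,0.016,0.02,0,0.11,0.016,0.02,0,0.11,0.016,0.02,0,0.11,0.016,0.02,0,0.11,0.016,0.02,0,0.11,0.016,0.02,0,0.11]
}}

```text
t: 1.77
ee_pos: [498.5, -198.0, 248.1]
ee_rot: [-0.0, 0.318, 0.948, 0.0]
ft_force: [0.6, -0.5, 0.1]
width: 0.002
```

{"api": "carry_out", "payload": {
  "motion": [0.0155,0.02,-0.005,0.11,0.0155,0.02,-0.005,0.11,0.0155,0.02,-0.005,0.11,0.0155,0.02,-0.005,0.11,0.0155,0.02,-0.005,0.11,0.0155,0.02,-0.005,0.11,0.0155,0.02,-0.005,0.11,0.0155,0.02,-0.005,0.11,0.0155,0.02,-0.005,0.11,0.0155,0.018,-0.005,0.103]
}}

```text
t: 2.6
ee_pos: [653.4, 0.1, 197.6]
ee_rot: [-0.0, -0.221, 0.975, 0.0]
ft_force: [0.5, -0.8, -0.0]
width: 0.0
```

```bash
python3 - <<'E'
from h import *
s=bot.observe();print(s["t"],s["ee_pos"],s["ee_rot"],s["joints"])
im=bot.read_camera("side")[:,:,::-1]; cv2.imwrite("pics/cs1.png",cv2.resize(im[90:240,150:310],(640,600),interpolation=cv2.INTER_CUBIC))
E
```

```text
2.6 [6.53441409e+02 1.49534331e-01 1.97615863e+02] [-3.66340014e-04 -2.21125619e-01  9.75245239e-01  2.23116096e-04] [ 0.49774443  0.55013539 -0.81000911  1.41114034  0.39815178  1.34929429
  1.69172168]
```

View pics/cs1.png

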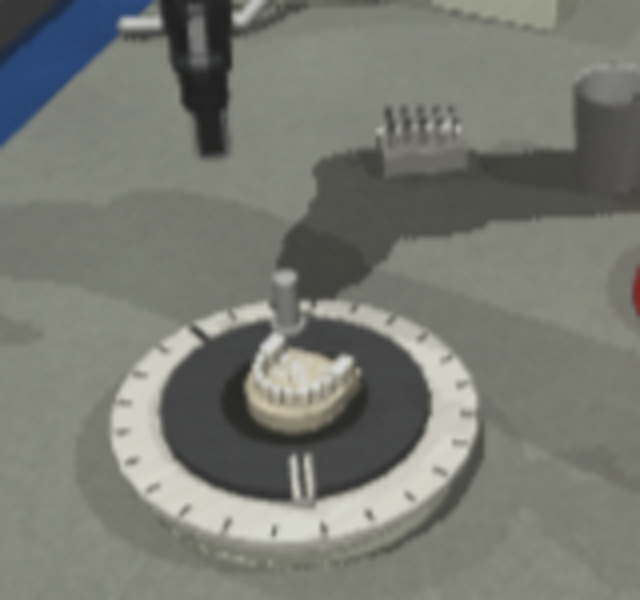

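{"api": "carry_out", "payload": {
  "motion": [0,0,-0.012,0,0,0,-0.012,0,0,0,-0.012,0,0,0,-0.012,0,0,0,-0.012,0,0,0,-0.012,0,0,0,-0.012,0,0,0,-0.012,0,0,0,-0.012,0,0,0,-0.004,0]
}}

```text
t: 3.48
ee_pos: [652.1, -1.3, 83.9]
ee_rot: [-0.001, -0.218, 0.976, 0.0]
ft_force: [-0.4, -0.1, -0.7]
width: -0.0
```

```bash
cat > arc.py <<'E'
from h import *
import sys
# arc.py a_start a_end nrows radius : from measured pose; prints rows
A=np.array([587,51.])
s=bot.observe();p=s["ee_pos"][:2];w,x,y,z=s["ee_rot"]
yaw=2*np.degrees(np.arctan2(y,x));d=p-A
a0=np.degrees(np.arctan2(d[1],d[0]));print("t",s["t"],"pos",s["ee_pos"].round(1),"yaw",yaw%360,"polar",np.hypot(*d),a0%360, "f",s["ft_force"].round(2),"j7",s["joints"][6])
if len(sys.argv)>1:
    end,n,r=float(sys.argv[1]),int(sys.argv[2]),float(sys.argv[3])
    r0=np.hypot(*d); q=p; sgn=1
    dd=(end-a0+180)%360-180
    for i in range(1,n+1):
        a=np.radians(a0+dd*i/n); rr=r0+(r-r0)*min(1,i/5); t=A+rr*np.array([np.cos(a),np.sin(a)])
        print((t-q).round(1),end=' ');q=q+(t-q).round(1)
    print("yaw/row",np.radians(dd/n))
E
python3 arc.py -60 10 78
python3 - <<'E'
from h import *
im=bot.read_camera("side")[:,:,::-1]; cv2.imwrite("pics/cs2.png",cv2.resize(im[90:240,150:310],(640,600),interpolation=cv2.INTER_CUBIC))
E
```

```text
t 3.4833 pos [652.1  -1.3  83.9] yaw 205.2218887708052 polar 83.52001125603101 321.2151652965108 f [-0.45 -0.07 -0.7 ] j7 1.637605336620343
[-2.8 -1.7] [-2.9 -1.5] [-2.8 -1.3] [-2.9 -1.3] [-2.9 -1.1] [-2.3 -1.8] [-2.3 -1.8] [-2.3 -1.7] [-2.4 -1.5] [-2.5 -1.5] yaw/row -0.037027448577895264
```

View pics/cs2.png

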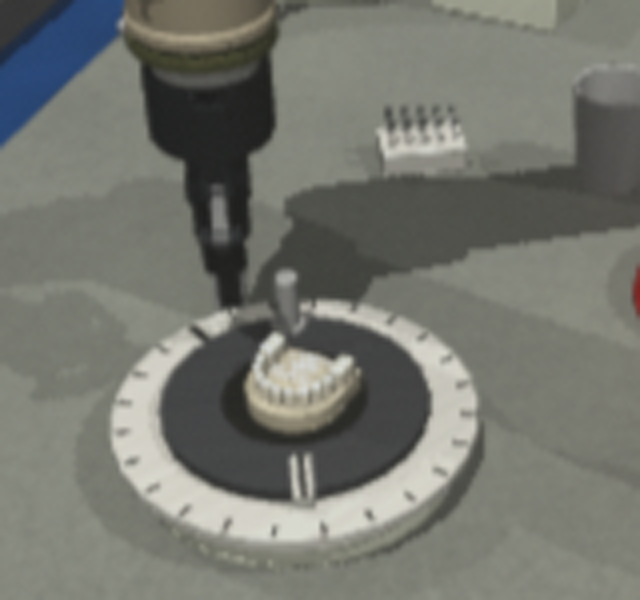

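{"api": "carry_out", "payload": {
  "motion": [-0.003,-0.0015,0,0,-0.003,-0.0015,0,0,-0.003,-0.0015,0,0,-0.003,-0.0015,0,0,-0.003,-0.0015,0,0,-0.0026,-0.0021,0,-0.044,-0.0028,-0.002,0,-0.044,-0.0028,-0.0019,0,-0.044,-0.0029,-0.0017,0,-0.044,-0.003,-0.0017,0,-0.044]
}}

```text
t: 4.37
ee_pos: [624.1, -18.2, 86.9]
ee_rot: [0.001, -0.109, 0.994, 0.0]
ft_force: [1.8, 0.7, -0.6]
width: -0.002
```

```bash
python3 arc.py -90 10 78
python3 - <<'E'
from h import *
for n,(a,b,c,d) in dict(side=(90,240,150,310),top=(124,214,214,310)).items():
    im=bot.read_camera(n)[:,:,::-1]; cv2.imwrite(f"pics/{n}3.png",cv2.resize(im[a:b,c:d],None,fx=600/(b-a)*.9,fy=600/(b-a)*.9,interpolation=cv2.INTER_CUBIC))
E
```

```text
t 4.3667 pos [624.1 -18.2  86.9] yaw 192.48279367097362 polar 78.49582443179824 298.2119699027716 f [ 1.76  0.7  -0.59] j7 1.459321090943936
[-3.5 -1.7] [-3.6 -1.4] [-3.6 -1.3] [-3.7 -1.1] [-3.7 -1. ] [-3.7 -0.8] [-3.8 -0.7] [-3.8 -0.5] [-3.9 -0.2] [-3.8 -0.1] yaw/row -0.04923917632769092
```

View pics/side3.png

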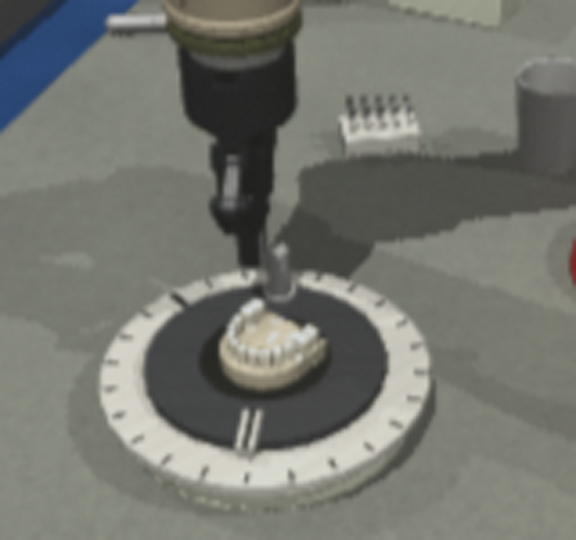

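View pics/top3.png

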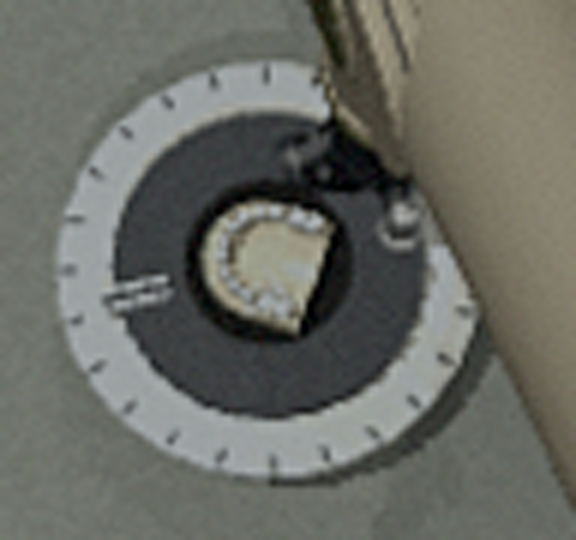

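Contact is made at about 2 N. The disc has turned about 13°, and the cast rides along with it. I'll continue along the arc.

{"api": "carry_out", "payload": {
  "motion": [-0.0036,-0.0017,0,-0.049,-0.0036,-0.0014,0,-0.049,-0.0036,-0.0013,0,-0.049,-0.0037,-0.0011,0,-0.049,-0.0037,-0.001,0,-0.049,-0.0037,-0.0008,0,-0.049,-0.0038,-0.0006,0,-0.049,-0.0038,-0.0004,0,-0.049,-0.0038,-0.0002,0,-0.049,-0.0038,-0.0001,0,-0.049]
}}

```text
t: 5.3
ee_pos: [587.1, -26.9, 86.7]
ee_rot: [0.001, 0.135, 0.991, -0.0]
ft_force: [1.6, -0.9, -0.1]
width: 0.004
```

```bash
python3 arc.py -120 10 78
```

```text
t 5.3 pos [587.1 -26.9  86.7] yaw 164.49515754429103 polar 77.88579166751073 270.0782699672107 f [ 1.57 -0.89 -0.13] j7 1.0295974830030101
[-4.1  0.1] [-4.1  0.3] [-4.   0.5] [-4.1  0.7] [-3.9  0.9] [-4.   1.2] [-3.8  1.4] [-3.8  1.5] [-3.7  1.8] [-3.6  1.9] yaw/row -0.05249648442315536
```

{"api": "carry_out", "payload": {
  "motion": [-0.0041,0.0001,0,-0.052,-0.0041,0.0003,0,-0.052,-0.004,0.0005,0,-0.052,-0.0041,0.0007,0,-0.052,-0.0039,0.0009,0,-0.052,-0.004,0.0012,0,-0.052,-0.0038,0.0014,0,-0.052,-0.0038,0.0015,0,-0.052,-0.0037,0.0018,0,-0.052,-0.0036,0.0019,0,-0.052]
}}

```text
t: 6.13
ee_pos: [548.1, -16.3, 86.8]
ee_rot: [0.001, 0.385, 0.923, 0.0]
ft_force: [1.2, -0.6, -0.1]
width: 0.002
```

```bash
python3 arc.py -150 10 78
python3 - <<'E'
from h import *
for n,(a,b,c,d) in dict(side=(90,240,150,310),top=(124,214,214,310)).items():
    im=bot.read_camera(n)[:,:,::-1]; cv2.imwrite(f"pics/{n}4.png",cv2.resize(im[a:b,c:d],None,fx=600/(b-a)*.9,fy=600/(b-a)*.9,interpolation=cv2.INTER_CUBIC))
E
```

```text
t 6.1333 pos [548.1 -16.3  86.8] yaw 134.70421079367713 polar 77.71131803483816 239.9946088703716 f [ 1.15 -0.6  -0.11] j7 0.5395384330288813
[-3.5  2.1] [-3.4  2.2] [-3.3  2.5] [-3.1  2.6] [-3.   2.7] [-2.8  3. ] [-2.7  3.1] [-2.4  3.3] [-2.4  3.3] [-2.1  3.5] yaw/row -0.052350468263588135
```

View pics/side4.png

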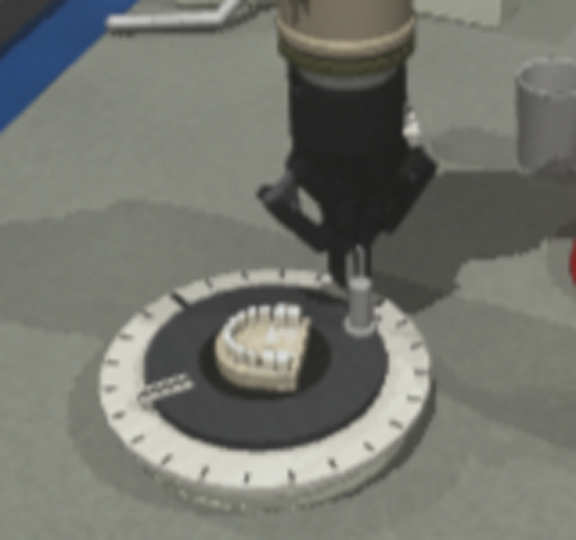

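View pics/top4.png

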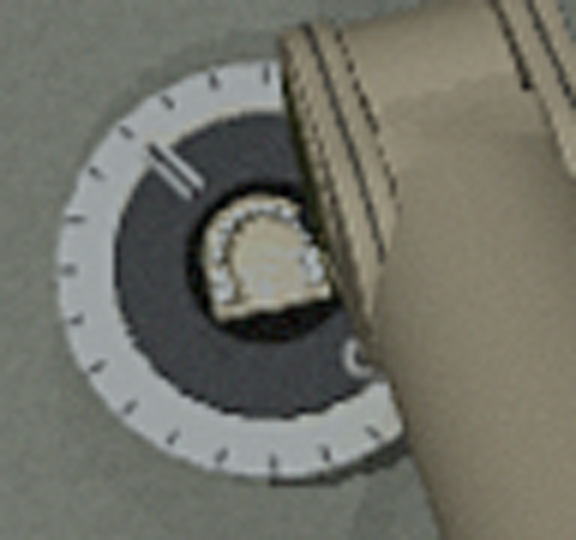

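{"api": "carry_out", "payload": {
  "motion": [-0.0035,0.0021,0,-0.052,-0.0034,0.0022,0,-0.052,-0.0033,0.0025,0,-0.052,-0.0031,0.0026,0,-0.052,-0.003,0.0027,0,-0.052,-0.0028,0.003,0,-0.052,-0.0027,0.0031,0,-0.052,-0.0024,0.0033,0,-0.052,-0.0024,0.0033,0,-0.052,-0.0021,0.0035,0,-0.052]
}}

```text
t: 7.07
ee_pos: [519.5, 11.7, 86.6]
ee_rot: [0.001, 0.609, 0.793, 0.0]
ft_force: [0.9, -2.1, -0.1]
width: 0.003
```

```bash
python3 arc.py -180 10 78
```

```text
t 7.0667 pos [519.5  11.7  86.6] yaw 104.97861113210499 polar 78.146259084582 210.20066860511002 f [ 0.89 -2.15 -0.09] j7 0.0040610599968279775
[-2.   3.6] [-1.7  3.7] [-1.6  3.9] [-1.3  3.8] [-1.2  4. ] [-0.9  4. ] [-0.8  4. ] [-0.5  4.1] [-0.4  4.1] [-0.1  4.1] yaw/row -0.05271011034628531
```

{"api": "carry_out", "payload": {
  "motion": [-0.002,0.0036,0,-0.052,-0.0017,0.0037,0,-0.052,-0.0016,0.0039,0,-0.052,-0.0013,0.0038,0,-0.052,-0.0012,0.004,0,-0.052,-0.0009,0.004,0,-0.052,-0.0008,0.004,0,-0.052,-0.0005,0.0041,0,-0.052,-0.0004,0.0041,0,-0.052,-0.0001,0.0041,0,-0.052]
}}

```text
t: 7.9
ee_pos: [508.8, 50.9, 86.5]
ee_rot: [0.0, 0.792, 0.61, -0.0]
ft_force: [-0.1, -1.4, 0.4]
width: 0.0
```

```bash
python3 arc.py -193 10 78
python3 - <<'E'
from h import *
for n,(a,b,c,d) in dict(side=(90,240,150,310),top=(124,214,214,310)).items():
    im=bot.read_camera(n)[:,:,::-1]; cv2.imwrite(f"pics/{n}5.png",cv2.resize(im[a:b,c:d],None,fx=600/(b-a)*.9,fy=600/(b-a)*.9,interpolation=cv2.INTER_CUBIC))
E
```

```text
t 7.9 pos [508.8  50.9  86.5] yaw 75.17936318678119 polar 78.17843331066332 180.08761003531814 f [-0.08 -1.42  0.36] j7 -0.5736961502510417
[0.1 1.8] [0.  1.8] [0.2 1.7] [0.2 1.8] [0.2 1.8] [0.2 1.8] [0.3 1.7] [0.3 1.8] [0.3 1.7] [0.4 1.8] yaw/row -0.022842188633335283
```

View pics/side5.png

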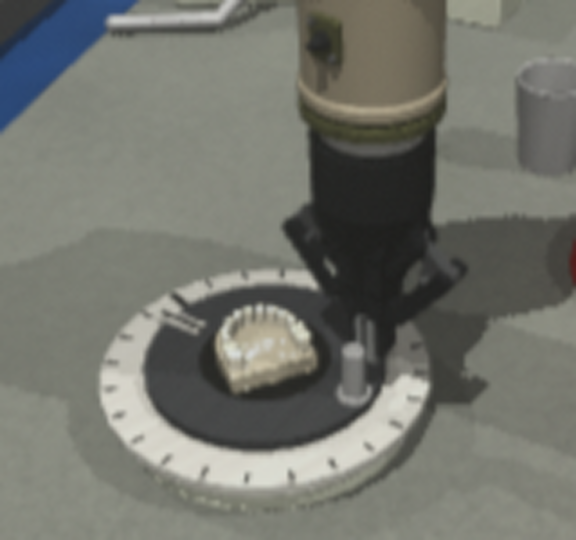

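View pics/top5.png

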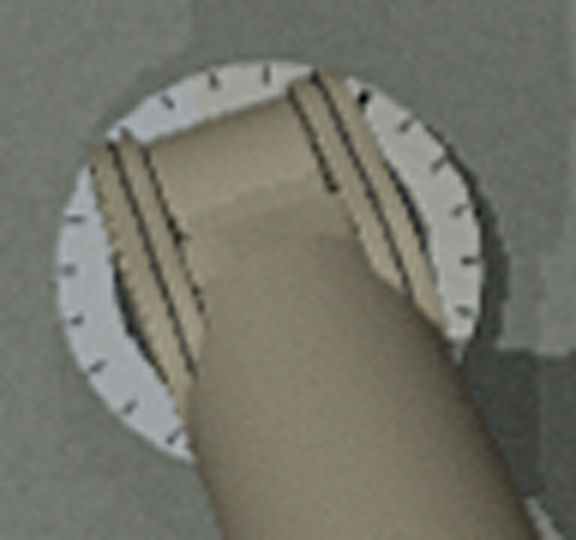

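{"api": "carry_out", "payload": {
  "motion": [0.0001,0.0018,0,-0.022,0.0001,0.0018,0,-0.022,0.0002,0.0018,0,-0.022,0.0002,0.0018,0,-0.022,0.0002,0.0018,0,-0.022,0.0002,0.0018,0,-0.022,0.0003,0.0017,0,-0.022,0.0003,0.0017,0,-0.022,0.0003,0.0016,0,-0.022,0,0,0,0]
}}

```text
t: 8.83
ee_pos: [510.5, 67.3, 86.3]
ee_rot: [-0.0, 0.849, 0.528, 0.0]
ft_force: [0.3, -0.4, 0.8]
width: -0.002
```

```bash
python3 arc.py
python3 - <<'E'
from h import *
im=bot.read_camera("side")[:,:,::-1]; cv2.imwrite(f"pics/side6.png",cv2.resize(im[155:215,170:270],None,fx=8,fy=8,interpolation=cv2.INTER_CUBIC))
E
```

```text
t 8.8333 pos [510.5  67.3  86.3] yaw 63.79148726089542 polar 78.2666738401854 167.95603075278 f [ 0.27 -0.42  0.77] j7 -0.7990684504235013
```

View pics/side6.png

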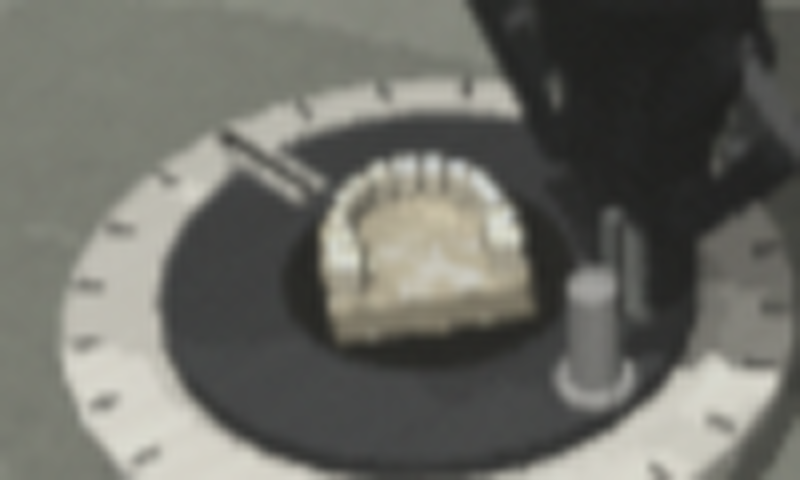

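```bash
python3 - <<'E'
from h import *
A=np.array([587,51.])
for n,x,y,z in (("out",232,146,49),("in",314,192,49),("line out tip",222,133,36)):
    p=ray("side",*crop2px(x,y,170,155,8),z)[:2];d=p-A;print(n,p.round(1),np.hypot(*d),np.degrees(np.arctan2(d[1],d[0])))
p=[ray("side",*crop2px(x,y,170,155,8),49) for x,y in((232,146),(314,192))];d=p[0]-p[1];print(np.degrees(np.arctan2(d[1],d[0])))
# predicted pixels with pointer at angle
for a in (-26,-28,-30):
    a=np.radians(a);print([( (proj("side",[587+r*np.cos(a),51+r*np.sin(a),49])-[170,155]+.5)*8-.5).round(0) for r in(92,56)])
E
```

```text
out [670.7  13.9] 91.55968101725628 -23.89760780190471
in [635.4  27.8] 53.72395711031131 -25.611925693726523
line out tip [685.1  -6.4] 113.70427312440218 -30.33496803699921
-21.46677047100013
[array([239., 141.]), array([310., 188.])]
[array([247., 137.]), array([315., 186.])]
[array([254., 133.]), array([320., 183.])]
```

{"api": "carry_out", "payload": {
  "motion": [0.0003,0.0013,0,-0.0175,0.0003,0.0013,0,-0.0175,0.0003,0.0013,0,-0.0175,0.0004,0.0013,0,-0.0175,0,0,0,0,0,0,0,0,-0.002,-0.006,0,0,-0.003,-0.01,0,0,-0.003,-0.01,0,0,-0.002,-0.004,0,0]
}}

```text
t: 9.72
ee_pos: [501.3, 39.7, 86.2]
ee_rot: [0.0, 0.867, 0.498, -0.0]
ft_force: [0.8, 0.2, -0.8]
width: -0.003
```

{"api": "carry_out", "payload": {
  "motion": [0,0,0.015,0,0,0,0.02,0,-0.005,-0.01,0.02,0,-0.01,-0.02,0.02,0,-0.01,-0.03,0.02,0,-0.01,-0.03,0.01,0,-0.01,-0.03,0.01,0,-0.01,-0.03,0.01,0,-0.01,-0.03,0,0,0,-0.03,0,0]
}}

```text
t: 10.55
ee_pos: [435.0, -170.0, 212.3]
ee_rot: [0.001, 0.867, 0.498, 0.0]
ft_force: [1.1, 0.4, -0.0]
width: -0.001
```

{"api": "carry_out", "payload": {
  "motion": [-0.005,-0.02,0,0,-0.005,-0.02,0,0,-0.005,-0.02,0,0,-0.005,-0.02,0,0,-0.005,-0.02,0,0,-0.005,-0.02,0,0,0,-0.02,0,0,0,0,0,0,0,0,0,0,0,0,0,0]
}}

```text
t: 11.38
ee_pos: [406.6, -307.3, 211.2]
ee_rot: [-0.0, 0.867, 0.499, 0.0]
ft_force: [-0.5, 0.2, -0.5]
width: -0.0
```

```bash
python3 arc.py
python3 - <<'E'
from h import *
im=bot.read_camera("side")[:,:,::-1]; cv2.imwrite(f"pics/side7.png",cv2.resize(im[155:230,170:270],None,fx=8,fy=8,interpolation=cv2.INTER_CUBIC))
im=bot.read_camera("top")[:,:,::-1]; cv2.imwrite(f"pics/top7f.png",im);cv2.imwrite(f"pics/top7.png",cv2.resize(im[124:214,214:304],None,fx=6,fy=6,interpolation=cv2.INTER_CUBIC))
E
```

```text
t 11.3833 pos [ 406.6 -307.3  211.2] yaw 59.80324077301904 polar 401.17360661971196 243.2695305964136 f [-0.54  0.19 -0.54] j7 0.019355536555449186
```

View pics/side7.png

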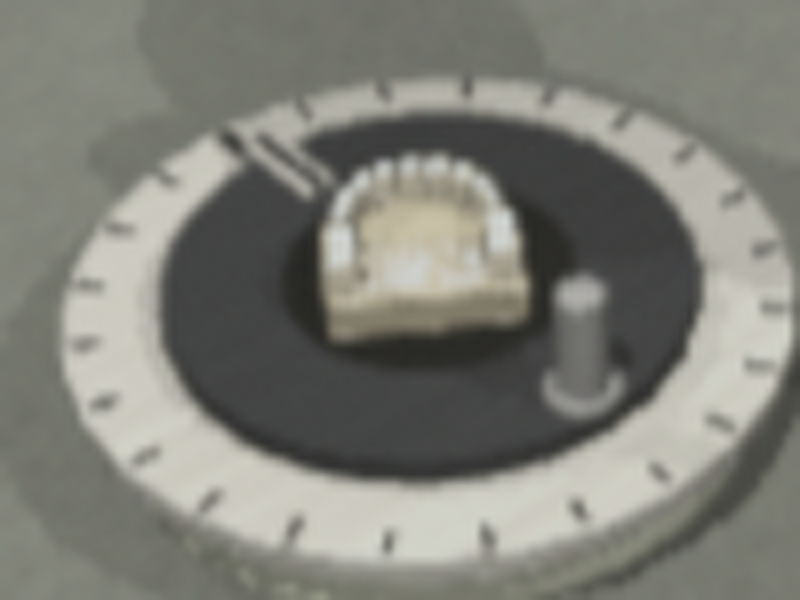

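View pics/top7.png

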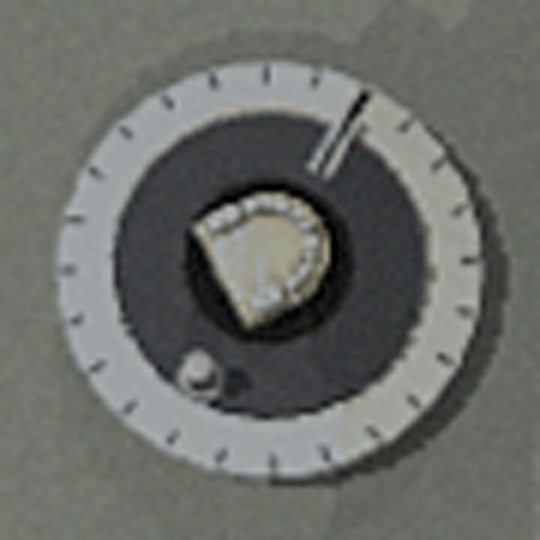

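```bash
python3 - <<'E'
from h import *
S=6
def meas(fn,cam,crop):
    im=cv2.imread(fn);ou,ov,w,h=crop
    g=cv2.cvtColor(im,cv2.COLOR_BGR2GRAY)[ov:ov+h,ou:ou+w]
    g=cv2.resize(g,None,fx=S,fy=S,interpolation=cv2.INTER_CUBIC).astype(float)
    yy,xx=np.mgrid[:g.shape[0],:g.shape[1]]
    def pol(z,A):
        m=bot.camera_model(cam);K,R,t=m["K"],m["R"],m["t"];c=-R.T@t
        u=(xx+.5)/S-.5+ou;v=(yy+.5)/S-.5+ov
        d=np.stack([u,v,np.ones_like(u)],-1)@np.linalg.inv(K).T@R
        P=c+d*((z-c[2])/d[...,2])[...,None]
        q=P[...,:2]-A;return np.hypot(q[...,0],q[...,1]),np.degrees(np.arctan2(q[...,1],q[...,0]))
    for A in ((587,51),(586,50.5)):
        r,a=pol(49,A);mk=(r>58)&(r<80)&(a>-60)&(a<0);w=np.clip(g-95,0,None)*mk
        pa=(w*a).sum()/w.sum()
        r,a=pol(36,A);mk=(r>(97))&(r<113)&(a>-45+8)&(a<-15-8);w=np.clip(100-g,0,None)*mk
        la=(w*a).sum()/w.sum()
        print(cam,A,"ptr",pa.round(2),"line",la.round(2))
meas("pics/top7f.png","top",(214,124,90,90)); 
meas("pics/top0.png","top",(214,124,90,90))
A=np.array([587,51])
for n,x,y,z in (("ptr out",350,123,49),("ptr in",320,174,49),("line out",364,94,36),("posttop",205,378,86)):
    p=ray("top",*crop2px(x,y),z)[:2];d=p-A;print(n,p.round(1),np.hypot(*d).round(1),np.degrees(np.arctan2(d[1],d[0])).round(2))
for n,x,y,z in (("ptr out",248,137,49),("ptr in",323,190,49),("posttop",580,285,86),("postfoot",583,393,46),("line",232,142,36)):
    p=ray("side",*crop2px(x,y,170,155,8),z)[:2];d=p-A;print("side",n,p.round(1),np.hypot(*d).round(1),np.degrees(np.arctan2(d[1],d[0])).round(2))
E
```

```text
top (587, 51) ptr -30.52 line -29.75
top (586, 50.5) ptr -29.71 line -29.23
top (587, 51) ptr -57.74 line -29.77
top (586, 50.5) ptr -57.37 line -29.24
ptr out [662.6   4.9] 88.6 -31.38
ptr in [634.3  21.8] 55.6 -31.69
line out [683.   -3.6] 110.5 -29.63
posttop [516.4  84. ] 77.9 154.98
side ptr out [667.7   7.9] 91.5 -28.13
side ptr in [633.1  25.9] 52.5 -28.55
side posttop [523.3  85. ] 72.2 151.92
side postfoot [522.2  87.9] 74.5 150.32
side line [679.8  -2.9] 107.4 -30.16
```

The pointer and long line agree to about 1°. The cast is still centred, and the arm is well clear. Handing in.

```bash
python3 - <<'E'
from rig import bot
print(bot.close_job())
E
```

```text
the job is handed in; nothing more can be done
None
```

I pushed the turntable's post about 145° clockwise with the side of the closed fingers, backed off, lifted clear and handed the job in at about 11.5 s. The verdict isn't reported, so these are my own last checks:

- **Alignment (top view):** the pointer is at −30.5° and the long line at −29.75°. That 0.5–0.8° difference is about 1 mm at the tip, against the 5 mm (about 3°) allowed.
- **Disagreement:** points I picked by hand scattered more. The side view put the pointer about 2° short of the line, and the top view put it about 2° past. The final tool angle implied −30.2°. All of these are within tolerance.
- **Force:** the measured tool force stayed near 2 N at the readings I took while pushing.
- **Cast and surroundings:** in the last pictures the cast rode round with the disc and still looks centred, but I judged this by eye. I did not measure the positions of the tumbler, bur block or spare cast; the arm's path kept clear of them. The red look-alikes were left alone.

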